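Put a glass sample away from under the hold-down lip

ROBOT

A 6-joint arm with a two-finger parallel gripper is mounted at the origin on a cart in front of the work surface, level with it; the furniture and walls round the work are solid. World frame = base frame: x ahead of the robot, y to its left, z up, the work surface at z = 0. Lengths are in m, angles in rad, forces in N, time in s.
With the tool pointing down it reaches from about 0.3 to 0.85 m from the base axis. Payload 5.4 kg.
Tool frame: the origin (TCP) lies on the centre line of the jaws, within the pads' length; the fingertips stand 11 mm ahead of it and the grasp point (between the pads) lies 8 mm behind it; z points along the fingers, y is the line along which they close (so a half turn about z gives the same grasp; the last joint's range is limited). The gripper opens to 85 mm and grips with 20 to 120 N. Pads are 22 mm wide; open, the fingers measure 114 mm over their backs; the gripper's body (76 mm by 85 mm) begins 54 mm behind the grasp point. The pads swing forward as they close: fully open they stand 13 mm farther back than shut.
Start: joints at [-1.488, 0.158, 1.597, -0, 1.386, -0.21], TCP at [0.166, -0.551, 0.242] pointing down, gripper open.
Joint ranges: [-2.91, 2.91], [-0.94, 2.29], [0.18, 2.7], [-1.29, 4.43], [0.17, 2.64], [-3, 3]. Speed limits (rad/s): [2.57, 2.57, 3.14, 3.14, 3.14, 3.14].

INTERFACE

Orientations are given as a rotation vector (axis times angle).
In Python, from bench import manip, snapshot gives the robot as it stands.
- The arm moves only by the shell command python3 -m inch 'ROWS' [OPENING]. ROWS is JSON, a list of rows, each a list of 2 entries, a list of its own where there are three numbers: the shift along the tool's x, y, z in mm, then the turn, a rotation vector about the tool's x, y, z in rad. In form: [[[dx, dy, dz], [wx, wy, wz]], ...]. A call has 1 to 20 rows; each row shifts and turns the commanded pose from where the row before left it, along the tool's axes as they then stand; what a row does not reach is not made up. A row lasts 1/12 s, in which the tool goes at most 41.7 mm and 7.16 degrees, less where a joint would pass 70% of its speed; a pose out of reach is approached as far as the arm can. A call with a gripper value outside its range is refused whole. OPENING is the opening in per cent of the stroke, from 0 (shut) to 100 (fully open), set as the call begins (- or left out, the last holds). The fingers move at their own pace and stop on an object; the grip force is fixed at half the most. Time passes only in rows, so rows that do not move let the fingers close. It gives the time, the measured TCP pose, the force, the opening and the grip force at its end, in the units of the state.
- manip.get_state(): the state, without advancing time (a new reading comes with each control period).
- snapshot(name): name is "scene" or "top" or "wrist"; returns a dict with "img" (384x512x3 uint8, blue, green, red), "K" (3x3 intrinsics, pixels), "dist" ([k1, k2, p1, p2, k3] as OpenCV has them; the pictures are not rectified), "rvec" (rotation vector, rad) and "tvec" (3), from world to camera coordinates, as OpenCV has them. Camera axes: x right, y down, z forward; pixel columns grow to the right and rows downward; lengths in m; the calibration is good to about 2 mm. A picture is of the moment at which its call begins. There is no depth.
- manip.close_job(): hands the job in; it is judged then, once.
The state is a dict: "time": time; "qpos": joint angles; "joint_vel": joint speeds; "joint_efforts": joint torques, N m; "eef_pos": TCP position; "orientation": TCP orientation; "contact_force": force on the tool from outside, world axes, zero at the start; "wrist_torque": the same for the moment, N m; "gripper_width": finger opening in m; "grasp_force": force on a finger pad.
Only numpy, scipy, OpenCV 4.12 (cv2) and the standard library are available. Lean on these libraries where they do the work, as an engineer would, in place of code of your own. Each camera call takes 0.05 s, during which the arm holds its last target. There are 200 camera calls.

TASK

Put the amber glass sample away: slide it forward out from under the red lip of the engraving rest, lay it gently (do not drop it) flat along the middle of the cork bed in the sample case, opening the green sliding cover to do so, and then slide the cover fully shut over it and let go. Leave the blue sample where it is under the lip, and do not knock the jar, the brass mould or the tumbler.

Things in the scene. Friction and masses are not known exactly. Their poses are not given: they have to be found in the camera images.
- rest: Engraving rest, fixed to the table: dark steel base plate 116 (x, -54 to +62) x 186 (y) x 6 mm, two black pedestals carrying one plaque each, a red lip over the plaques' rear ends. Open to the front, -x: a plaque comes out along -x only, at least 30 mm before it may be lifted. Origin: on the table, under the middle between the pedestals; x points to the rear, z up.
- lip (a point): Middle of the lip's front lower edge (rest frame 17, 0, 43 mm). The lip, 37 (x) x 142 (y) x 6 mm, runs from here to the rear, 3 mm above the plaques, over their rear 28 mm (22 at least). Only beneath it, guides flank each plaque, 3 mm off each side, and a wall stands behind at rest x = 48 mm.
- pedestal_left (a point): Middle of the top of the pedestal at rest y = +45 mm, z = 30 mm; 100 (x) x 34 (y) mm. The plaque on it overhangs 8 mm at each side, so fingers can reach down beside it, in front of the guides; 40 mm free between the two plaques.
- pedestal_right (a point): The same for the pedestal at rest y = -45 mm.
- plaque_amber: The sample to put away: aluminium plaque 90 (x) x 50 (y) x 10 mm with a flush amber (orange) glass inlay on top, 0.10 to 0.21 kg, loose. Origin: centre of its underside; x along its length, z up. It starts on either pedestal of the rest, x along the rest's x within 2 degrees, its rear end under the lip.
- plaque_blue: The other sample, same shape and mass, blue inlay, on the other pedestal; stays there.
- case: Sample case, fixed to the table: pale wooden box 220 (x) x 124 (y) x 55 mm. Front half: compartment with a cork bed along its middle; rear half decked over at z = 43 mm. Origin: on the table under the box's middle; x along its length (the cover opens to +x), z up.
- mouth (a point): Middle of the compartment's mouth (case frame -54, 0, 55 mm). Inside it is 104 (x) x 116 (y) mm, floor at z = 5 mm; end walls 43 mm high; brass rails on the side walls (top 55 mm) narrow the mouth to 110 mm in y.
- bed (a point): Centre of the raised cork bed's top (case frame x = -54 mm, y = 0, z = 24 mm); axes as the case. The bed is 104 (x) x 34 (y) mm, narrower than a plaque, so fingers can go down beside it. A plaque laid well has its origin here, its length along x (either end first).
- cover (a joint): Green flat cover of the case, 110 (x) x 114 (y) x 6 mm, top at z = 50 mm, slides along the case's x: 0 = shut over the compartment, 0.109 m = fully open (drawn to +x, over the rear half). Takes about 1.5 N plus light damping and stays where it is left. Starts 0 to 0.045 m open.
- cover_knob (a point): Centre of the top of the cover's black round knob, 22 mm diameter, standing 24 mm above the cover (z = 74 mm); when shut it is 35 mm to +x of the bed's centre. Moves with the cover.
- jar: Blue pigment jar with black cap, 54 mm diameter, 76 mm tall, loose, stands in front of the rest. Origin: centre of its underside.
- mould: Brass optic mould (open ribbed cup), 68 mm diameter, 54 mm tall, loose, stands in front of the case. Origin: centre of its underside.
- tumbler: Clear glass tumbler, 56 mm diameter, 70 mm tall, loose, between the rest and the case. Origin: centre of its underside.
Not all that is in view belongs to the job. What is shaped like the plaque_amber but black is not meant.

How it is judged:
On the way, in this order (a step that is already met when the one before it is completed fails the run):
1. the amber plaque is drawn forward clear of the lip (its origin more than 28 mm in front of the rest's, along the rest's -x) (x of plaque_amber in the frame of rest below -0.028 m), for 0.05 s.
2. the amber plaque lies flat on the cork bed while the cover is still open (x of plaque_amber in the frame of bed between -0.014 and 0.014 m and y of plaque_amber in the frame of bed between -0.014 and 0.014 m and z of plaque_amber in the frame of bed between -0.006 and 0.006 m and angle between plaque_amber's own z axis and vertical below 0.1 rad and angle between the x axis of plaque_amber and the x axis of case, either way round below 0.2 rad and value of joint cover above 0.06 m), for 0.2 s.
At the end, for the whole second after the job is handed in: The amber plaque lies at rest, flat (within 0.1 rad) on the cork bed, its origin within 14 mm of the bed's centre along and across and 6 mm in height, its length along the case within 0.2 rad; the cover is shut to within 5 mm; the blue plaque is within 10 mm of where it was (x of plaque_amber in the frame of bed between -0.014 and 0.014 m and y of plaque_amber in the frame of bed between -0.014 and 0.014 m and z of plaque_amber in the frame of bed between -0.006 and 0.006 m and angle between plaque_amber's own z axis and vertical below 0.1 rad and angle between the x axis of plaque_amber and the x axis of case, either way round below 0.2 rad and value of joint cover below 0.005 m and linear speed of plaque_amber below 0.02 m/s and distance of plaque_blue from where it was at the start of the episode below 0.01 m); the robot touches nothing.
It fails at once if the amber plaque is dropped or thrown: faster than 0.6 m/s with no finger on it (linear speed of plaque_amber above 0.6 m/s and contact force between the fingers and plaque_amber below 0.05 N).
It fails at once if the blue plaque is moved more than 10 mm (distance of plaque_blue from where it was at the start of the episode above 0.01 m).
It fails at once if the jar is pushed more than 15 mm or tipped (distance of jar from where it was at the start of the episode above 0.015 m or angle between jar's own z axis and vertical above 0.3 rad).
It fails at once if the mould is pushed more than 15 mm or tipped (distance of mould from where it was at the start of the episode above 0.015 m or angle between mould's own z axis and vertical above 0.3 rad).
It fails at once if the tumbler is pushed more than 15 mm or tipped (distance of tumbler from where it was at the start of the episode above 0.015 m or angle between tumbler's own z axis and vertical above 0.3 rad).
It also fails if it takes over 69 s, if anything falls off the work surface, if the arm or the gripper's body presses on something with over 40 N, if the wrist force passes 120 N, or if a joint passes its speed limit or range.

## Working session

There is one attempt and no reset: what is moved stays moved. The work goes in short steps, Python scripts to look and compute and a shell command to move; the robot and the scene stay as the last step left them, time stands still between calls to the robot, and variables do not carry over. Pictures are saved under pics/ and viewed, at most 10 in all, crops included, and the job is handed in when it is done.

```bash
ls; mkdir -p pics
python3 - <<'E'
from bench import manip, snapshot
import cv2,pickle
d={}
for n in("scene","top"):
    s=snapshot(n);d[n]=s;cv2.imwrite(f"pics/{n}0.png",cv2.resize(s["img"],None,fx=1.5,fy=1.5,interpolation=cv2.INTER_CUBIC))
pickle.dump(d,open("d0.pkl","wb"))
s=manip.get_state();print(s)
import numpy as np
for n in d: 
    R=cv2.Rodrigues(np.array(d[n]["rvec"]))[0];print(n,-R.T@np.ravel(d[n]["tvec"]),R[2],d[n]["K"],d[n]["dist"])
E
```

```text
pics
{'time': 0.1, 'qpos': array([-1.48812850e+00,  1.58998247e-01,  1.59811057e+00,  3.65789336e-06,
        1.38621029e+00, -2.10090303e-01]), 'joint_vel': array([ 0.00071963, -0.00235417, -0.00275351,  0.00027208, -0.00082293,
        0.00115273]), 'joint_efforts': array([ 4.51493752e-04, -3.96991432e+01, -3.32336640e+01, -6.69728320e-05,
        4.19288379e-03, -7.50810017e-06]), 'eef_pos': array([ 0.16588327, -0.55000211,  0.24140634]), 'orientation': array([-3.10629137e+00, -4.57970601e-01, -1.78200638e-04]), 'contact_force': array([-0.08958741, -0.21994832,  0.26669588]), 'wrist_torque': array([ 0.01696924, -0.0312584 ,  0.01672522]), 'grasp_force': 0.0, 'gripper_width': 0.08525973432129126}
scene [-0.0684864   0.61527022  0.87482886] [ 0.45100842 -0.54280078 -0.70849045] [[472.21402159   0.         260.30431366]
 [  0.         472.21402159 194.59108497]
 [  0.           0.           1.        ]] [-0.20057731  0.          0.          0.          0.        ]
top [0.35183662 0.00740245 0.94120242] [ 0.08383361 -0.00575182 -0.99646317] [[349.9254529    0.         256.20423109]
 [  0.         349.9254529  198.86344663]
 [  0.           0.           1.        ]] [-0.04515357  0.          0.          0.          0.        ]
```

View pics/scene0.png

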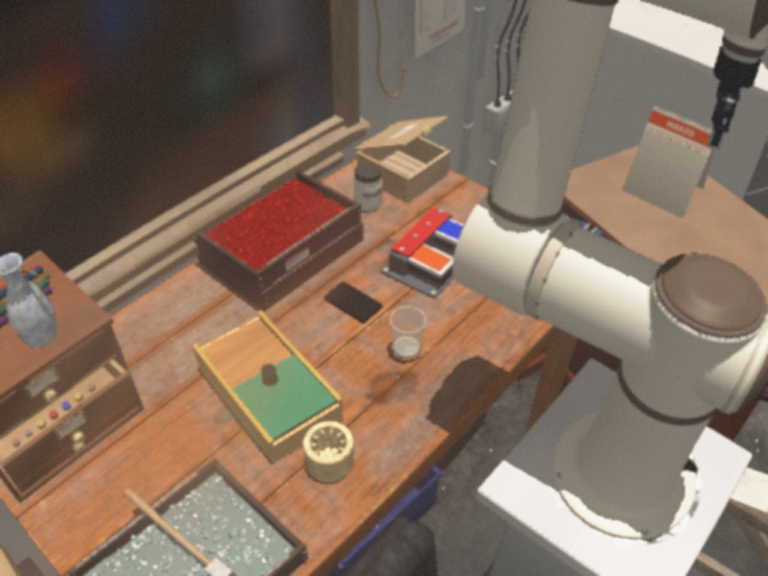

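View pics/top0.png

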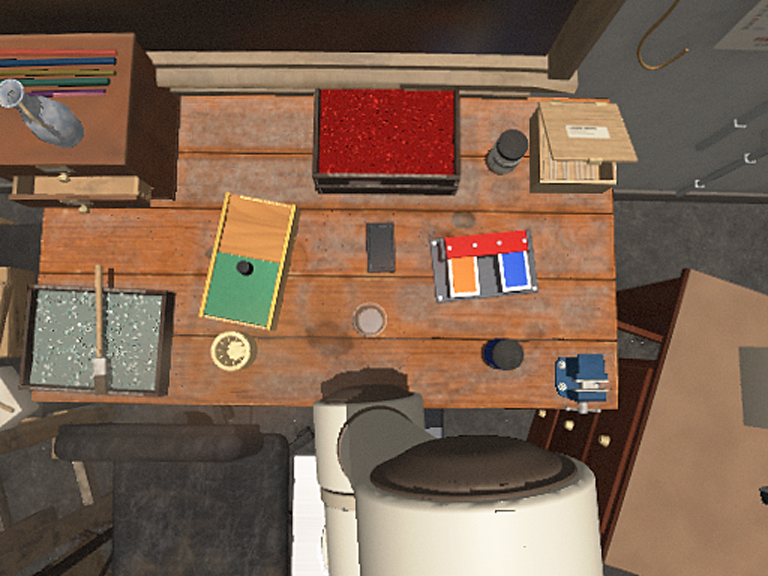

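The amber plaque is at (462,273) in the top view, on the rest's left pedestal, with blue at (513,272). The black slab at (380,247) is the decoy. The jar is at (503,354), the tumbler at (370,320), the mould at (232,350), and the case is round (248,262) with its knob at (244,268). I'll confirm these in enlarged crops.

Run:
```python
import cv2,pickle,numpy as np
im=pickle.load(open("d0.pkl","rb"))["top"]["img"]
a=im[145:255,280:370]; b=im[122:232,125:205]
f=lambda c:cv2.resize(c,None,fx=5,fy=5,interpolation=cv2.INTER_CUBIC)
c=np.hstack([f(b)[:, :400],f(a)[:, :400]]) # case origin (125,122), rest origin (280,145)
for k in range(0,800,50):
    cv2.line(c,(k,0),(k,6),(255,255,255),1)
for k in range(0,550,50): cv2.line(c,(0,k),(6,k),(255,255,255),1)
cv2.imwrite("pics/crop1.png",c)
```

```text
(no output)
```

View pics/crop1.png

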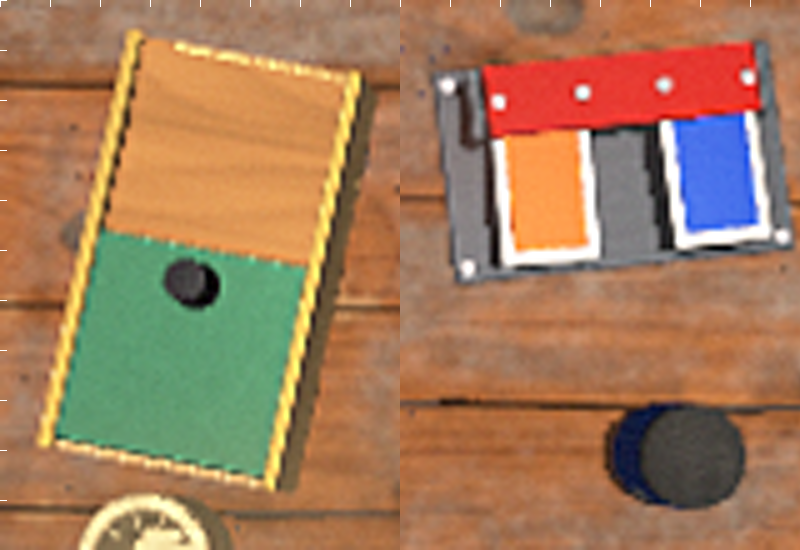

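The crop confirms it. Amber is the left plaque, framed in white metal at crop (548,195), and blue is the right one at (715,180). The cover is almost shut, with the knob at (188,283). Next I'll fit the poses.

```bash
cat > h.py <<'E'
import cv2,numpy as np
from scipy.optimize import least_squares
def proj(s,P): return cv2.projectPoints(np.float64(P).reshape(-1,3),np.float64(s["rvec"]),np.float64(s["tvec"]),np.float64(s["K"]),np.float64(s["dist"]))[0][:,0]
def back(s,uv,z):
    n=cv2.undistortPoints(np.float64([[uv]]),np.float64(s["K"]),np.float64(s["dist"]))[0,0]
    R=cv2.Rodrigues(np.float64(s["rvec"]))[0];c=-R.T@np.ravel(s["tvec"]);d=R.T@np.r_[n,1]
    return c+d*(z-c[2])/d[2]
def fit(s,uv,M,x0):
    M=np.float64(M)/1000
    def W(p):
        c,q=np.cos(p[2]),np.sin(p[2]);return np.c_[p[0]+c*M[:,0]-q*M[:,1],p[1]+q*M[:,0]+c*M[:,1],M[:,2]]
    f=lambda p:(proj(s,W(p))-uv).ravel()
    r=least_squares(f,x0,x_scale=[.01,.01,.05],loss="soft_l1");return r.x,f(r.x).reshape(-1,2).round(2)
E
python3 - <<'E'
from h import *;import pickle
s=pickle.load(open("d0.pkl","rb"))["top"]
C=lambda p:(np.float64(p)+.5)/5-.5+[125,122]
Rr=lambda p:(np.float64(p)-[400,0]+.5)/5-.5+[280,145]
p,e=fit(s,C([(130,32),(362,75),(270,490),(40,445)]),[(110,62,55),(110,-62,55),(-110,-62,55),(-110,62,55)],[.45,.2,0]);print("case",p,e.tolist())
k=back(s,C((188,283)),.074);c,q=np.cos(p[2]),np.sin(p[2]);R2=np.array([[c,q],[-q,c]]);print("knob",k,"case frame",R2@(k[:2]-p[:2]))
print("cover rear edge case x",[R2@(back(s,C(u),.05)[:2]-p[:2]) for u in((100,232),(305,265))])
L=[(17,71,49),(17,-71,49),(54,71,49),(54,-71,49),(-54,93,6),(-54,-93,6),(62,93,6),(62,-93,6)]
r,e=fit(s,Rr([(493,135),(760,108),(485,68),(752,42),(460,282),(793,247),(434,75),(768,40)]),L,[.45,-.2,0]);print("rest",r,e.tolist())
c,q=np.cos(r[2]),np.sin(r[2]);R3=np.array([[c,q],[-q,c]])
for n,u in(("amberFL",(505,265)),("amberFR",(600,257)),("blueFL",(680,250)),("blueFR",(770,235))):
    w=back(s,Rr(u),.04);print(n,w,R3@(w[:2]-r[:2]))
print("jar",back(s,Rr((693,455)),.076));print("mould",back(s,np.array((233,350))/1.5,.054));print("tumbler",back(s,np.array((370,320))/1.5,.0))
E
```

```text
case [ 0.4893397   0.23758509 -0.17989898] [[-0.08, -0.42], [0.13, -0.2], [0.7, 0.5], [-0.8, 0.1]]
knob [0.47374789 0.23834652 0.074     ] case frame [-0.01547643 -0.00204071]
cover rear edge case x [array([0.00397573, 0.05541899]), array([ 0.00733789, -0.05247986])]
rest [ 0.48911185 -0.17698208  0.11769745] [[-0.3, 0.45], [0.52, 0.27], [-0.36, -0.21], [0.27, -0.5], [-0.78, 0.51], [0.87, 0.29], [-0.46, -0.51], [0.31, -0.38]]
amberFL [ 0.43238335 -0.11271484  0.04      ] [-0.0487894   0.07048401]
amberFR [ 0.43717348 -0.16211137  0.04      ] [-0.04983284  0.02086674]
blueFL [ 0.44135881 -0.20386991  0.04      ] [-0.05058    -0.02109436]
blueFR [ 0.44981569 -0.25110312  0.04      ] [-0.04772803 -0.06899385]
jar [ 0.33608903 -0.20127197  0.076     ]
mould [0.33579022 0.25633913 0.054     ]
tumbler [0.39164435 0.02715304 0.        ]
```

```bash
cat > to.py <<'E'
# usage: to.py x y z yaw -> remaining shift in tool axes (mm, final frame) and turn about tool z
import sys,numpy as np
from scipy.spatial.transform import Rotation as R
from bench import manip
s=manip.get_state();M=R.from_rotvec(s["orientation"]).as_matrix();t=np.array([float(a) for a in sys.argv[1:4]]);y=float(sys.argv[4])
d=(t-s["eef_pos"])*1000;c,q=np.cos(y),np.sin(y)
print("pos",s["eef_pos"].round(4),"yaw",np.arctan2(M[1,0],M[0,0]).round(4),"zaxis",M[:,2].round(3),"t",round(s["time"],2),"F",s["contact_force"].round(1),"w",round(s["gripper_width"],4),"g",round(s["grasp_force"],1),"q",s["qpos"].round(2))
print("go tool dx,dy,dz",np.round([c*d[0]+q*d[1],q*d[0]-c*d[1],-d[2]],1),"turn z",round(np.arctan2(M[1,0],M[0,0])-y,3))
E
python3 -m inch '[[[0,0,0],[0,0,0.118]],[[0,0,0],[0,0,0.118]],[[0,0,0],[0,0,0.118]],[[0,0,0],[0,0,0.118]],[[7,-38,0],[0,0,0]],[[7,-38,0],[0,0,0]],[[7,-38,0],[0,0,0]],[[7,-38,0],[0,0,0]],[[7,-38,0],[0,0,0]],[[7,-38,0],[0,0,0]],[[7,-38,0],[0,0,0]],[[7,-38,0],[0,0,0]],[[7,-38,0],[0,0,0]],[[7,-38,0],[0,0,0]],[[7,-38,0],[0,0,0]],[[7,-38,0],[0,0,0]],[[7,-38,0],[0,0,0]],[[7,-38,0],[0,0,0]],[[7,-38,0],[0,0,0]]]' 60
python3 to.py 0.474 0.239 0.16 -0.18
```

```text
time: 1.68
eef_pos: [0.3709, -0.0063, 0.2422]
orientation: [3.129, -0.281, 0.001]
contact_force: [1.4, -0.3, 0.1]
gripper_width: 0.0508
grasp_force: 0.0
pos [ 0.3709 -0.0063  0.2422] yaw -0.1792 zaxis [ 0.001 -0.    -1.   ] t 1.68 F [ 1.4 -0.3  0.1] w 0.0508 g 0.0 q [-0.35 -0.42  2.12 -0.    1.44  1.4 ]
go tool dx,dy,dz [  57.5 -259.8   82.2] turn z 0.001
```

```bash
python3 -m inch '[[[8,-37,0],[0,0,0]],[[8,-37,5],[0,0,0]],[[8,-37,10],[0,0,0]],[[8,-37,10],[0,0,0]],[[8,-37,10],[0,0,0]],[[8,-37,10],[0,0,0]],[[8,-37,10],[0,0,0]],[[1,-1,0],[0,0,0]],[[0,0,0],[0,0,0]]]'
python3 to.py 0.474 0.239 0.16 -0.18
python3 - <<'E'
from bench import snapshot
import cv2,pickle
d={n:snapshot(n) for n in("wrist","top")}
pickle.dump(d,open("d1.pkl","wb"));cv2.imwrite("pics/w1.png",cv2.resize(d["wrist"]["img"],None,fx=1.5,fy=1.5))
E
```

```text
time: 2.43
eef_pos: [0.4725, 0.2385, 0.1855]
orientation: [3.128, -0.276, -0.005]
contact_force: [0.8, -0.7, 0.5]
gripper_width: 0.0511
grasp_force: 0.0
pos [0.4725 0.2385 0.1855] yaw -0.1763 zaxis [-0.004 -0.001 -1.   ] t 2.43 F [ 0.8 -0.7  0.5] w 0.0511 g 0.0 q [ 0.24  0.09  1.78 -0.    1.27  1.99]
go tool dx,dy,dz [ 1.4 -0.8 25.5] turn z 0.004
```

View pics/w1.png

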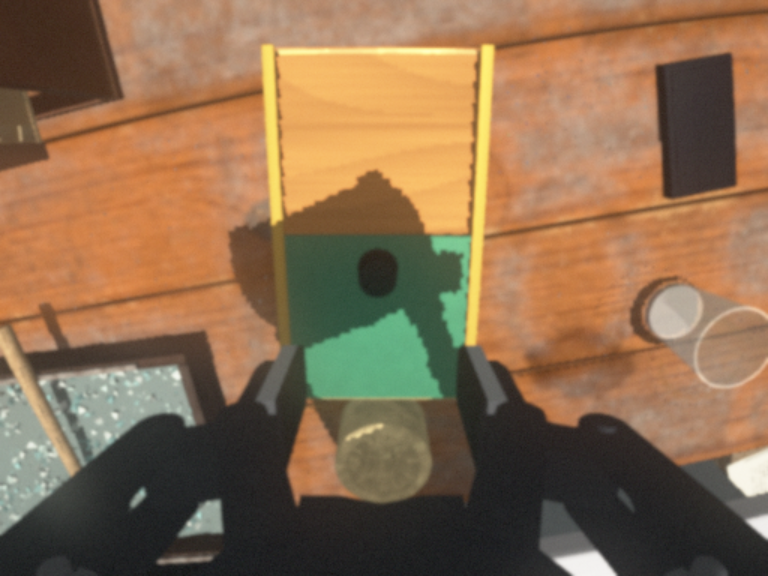

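The wrist view shows the case square to the tool. The rail ends are at (262,45) and (494,45), the cover's rear edge is at row 235, and the knob is at (377,274). I'll cross-check the pose.

Run:
```python
from h import *;import pickle
s=pickle.load(open("d1.pkl","rb"))["wrist"]
W=lambda u:(np.array(u)+.5)/1.5-.5
a,b=back(s,W((262,45)),.055),back(s,W((494,45)),.055);print("rail ends",a,b,np.linalg.norm(a-b),"yaw",np.arctan2(-(a-b)[0],(a-b)[1]))
y=-.18;m=(a+b)/2;print("case origin",m[:2]-.11*np.array([np.cos(y),np.sin(y)]))
print("knob",back(s,W((377,266)),.074),back(s,W((377,274)),.074))
e=back(s,W((284,235)),.05);f=back(s,W((471,235)),.05);print("edge",e,f,"yaw",np.arctan2(-(e-f)[0],(e-f)[1]))
```

```text
rail ends [0.60486514 0.27830395 0.055     ] [0.58321719 0.15703475 0.055     ] 0.1231862538933656 yaw -0.17665079919823384
case origin [0.48581835 0.23736261]
knob [0.47936375 0.23877975 0.074     ] [0.47484521 0.23959725 0.074     ]
edge [0.50157647 0.29122298 0.05      ] [0.48197348 0.18157196 0.05      ] yaw -0.1769072570685023
```

```bash
python3 -m inch '[[[1,-1,25],[0,0,0]],[[0,0,30],[0,0,0]],[[0,0,30],[0,0,0]],[[0,0,20],[0,0,0]],[[0,0,12],[0,0,0]],[[0,0,0],[0,0,0]],[[0,0,0],[0,0,0]]]'
python3 to.py 0.473 0.2395 0.067 -0.178
python3 -m inch '[[[0,0,0],[0,0,0]],[[0,0,0],[0,0,0]],[[0,0,0],[0,0,0]],[[0,0,0],[0,0,0]],[[0,0,0],[0,0,0]]]' 10
python3 to.py 0.577 0.2207 0.067 -0.178
```

```text
time: 3.12
eef_pos: [0.4749, 0.2375, 0.0712]
orientation: [-3.129, 0.283, -0.001]
contact_force: [0.1, 0.6, -0.4]
gripper_width: 0.0517
grasp_force: 0.0
pos [0.4749 0.2375 0.0712] yaw -0.1803 zaxis [ 0.001  0.    -1.   ] t 3.12 F [ 0.1  0.6 -0.4] w 0.0517 g 0.0 q [ 0.24  0.25  1.86 -0.    1.03  1.99]
go tool dx,dy,dz [-2.2 -1.6  4.2] turn z -0.002
time: 3.53
eef_pos: [0.4765, 0.2396, 0.0727]
orientation: [-3.125, 0.281, -0.007]
contact_force: [0.0, 5.7, 5.7]
gripper_width: 0.0185
grasp_force: 58.7
pos [0.4765 0.2396 0.0727] yaw -0.1795 zaxis [ 0.005  0.003 -1.   ] t 3.53 F [0.  5.7 5.7] w 0.0185 g 58.7 q [0.24 0.25 1.85 0.   1.03 1.99]
go tool dx,dy,dz [102.3   0.8   5.7] turn z -0.001
```

```bash
python3 -m inch '[[[4,0,0],[0,0,0]],[[8,0,0],[0,0,0]],[[8,0,0],[0,0,0]],[[8,0,0],[0,0,0]],[[8,0,0],[0,0,0]],[[8,0,0],[0,0,0]],[[8,0,0],[0,0,0]],[[8,0,0],[0,0,0]],[[8,0,0],[0,0,0]],[[8,0,0],[0,0,0]],[[8,0,0],[0,0,0]],[[8,0,0],[0,0,0]],[[7,0,0],[0,0,0]],[[4,0,0],[0,0,0]],[[0,0,0],[0,0,0]]]'
python3 to.py 0.577 0.2207 0.067 -0.178
python3 - <<'E'
from bench import snapshot
import cv2,pickle
s=snapshot("top");pickle.dump(s,open("d2.pkl","wb"));cv2.imwrite("pics/t2.png",cv2.resize(s["img"][100:250,110:310],None,fx=4,fy=4,interpolation=cv2.INTER_CUBIC))
E
```

```text
time: 4.78
eef_pos: [0.5784, 0.2213, 0.0727]
orientation: [-3.125, 0.281, -0.008]
contact_force: [2.5, 5.9, 3.4]
gripper_width: 0.0185
grasp_force: 58.8
pos [0.5784 0.2213 0.0727] yaw -0.1794 zaxis [ 0.006  0.003 -1.   ] t 4.78 F [2.5 5.9 3.4] w 0.0185 g 58.8 q [0.17 0.44 1.6  0.   1.09 1.92]
go tool dx,dy,dz [-1.3  0.8  5.7] turn z -0.001
```

View pics/t2.png

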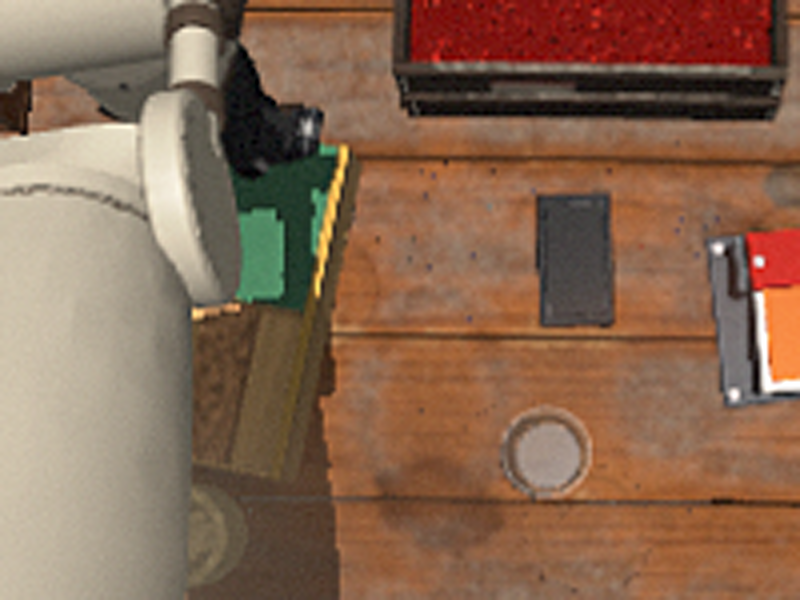

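The cover is drawn back over the rear deck, with its front edge at the partition (crop row 305) and the bed exposed. Next I release, rise and go over to the amber plaque.

```bash
python3 -m inch '[[[0,0,0],[0,0,0]],[[0,0,0],[0,0,0]],[[0,0,0],[0,0,0]],[[0,0,-30],[0,0,0]],[[0,0,-35],[0,0,0]],[[0,0,-35],[0,0,0]],[[0,0,-10],[0,0,0]]]' 60
python3 -m inch '[[[0,0,0],[0,0,-0.097]],[[0,0,0],[0,0,-0.097]],[[0,0,0],[0,0,-0.097]],[[0,0,0],[0,0,0]]]' 82
python3 to.py 0.477 -0.1326 0.17 0.112
```

```text
time: 5.42
eef_pos: [0.5786, 0.22, 0.1868]
orientation: [-3.127, 0.281, -0.014]
contact_force: [0.3, 0.0, 0.0]
gripper_width: 0.0513
grasp_force: 0.0
time: 5.75
eef_pos: [0.5755, 0.2194, 0.18]
orientation: [3.136, 0.179, -0.001]
contact_force: [-1.1, 0.0, -0.3]
gripper_width: 0.0704
grasp_force: 0.0
pos [0.5755 0.2194 0.18  ] yaw 0.114 zaxis [-0.001 -0.001 -1.   ] t 5.75 F [-1.1  0.  -0.3] w 0.0704 g 0.0 q [ 0.17  0.31  1.54 -0.    1.29  1.63]
go tool dx,dy,dz [-137.2  338.8   10. ] turn z 0.002
```

```bash
python3 -m inch '[[[-10,24,0],[0,0,0]],[[-14,35,0],[0,0,0]],[[-14,35,0],[0,0,0]],[[-14,35,0],[0,0,0]],[[-14,35,0],[0,0,0]],[[-14,35,0],[0,0,0]],[[-14,35,0],[0,0,0]],[[-14,35,0],[0,0,0]],[[-14,35,5],[0,0,0]],[[-15,35,5],[0,0,0]],[[0,0,0],[0,0,0]],[[0,0,0],[0,0,0]]]'
python3 to.py 0.477 -0.1326 0.17 0.112
python3 - <<'E'
from bench import snapshot
import cv2,pickle
s=snapshot("wrist");pickle.dump(s,open("d3.pkl","wb"));cv2.imwrite("pics/w3.png",cv2.resize(s["img"],None,fx=1.5,fy=1.5))
E
```

```text
time: 6.75
eef_pos: [0.4766, -0.1339, 0.1699]
orientation: [-3.137, -0.165, 0.001]
contact_force: [-0.2, 0.6, -0.0]
gripper_width: 0.0698
grasp_force: 0.0
pos [ 0.4766 -0.1339  0.1699] yaw 0.1053 zaxis [-0.001  0.001 -1.   ] t 6.75 F [-0.2  0.6 -0. ] w 0.0698 g 0.0 q [-0.52  0.02  1.89 -0.    1.23  0.95]
go tool dx,dy,dz [ 0.5 -1.3 -0.1] turn z -0.007
```

View pics/w3.png

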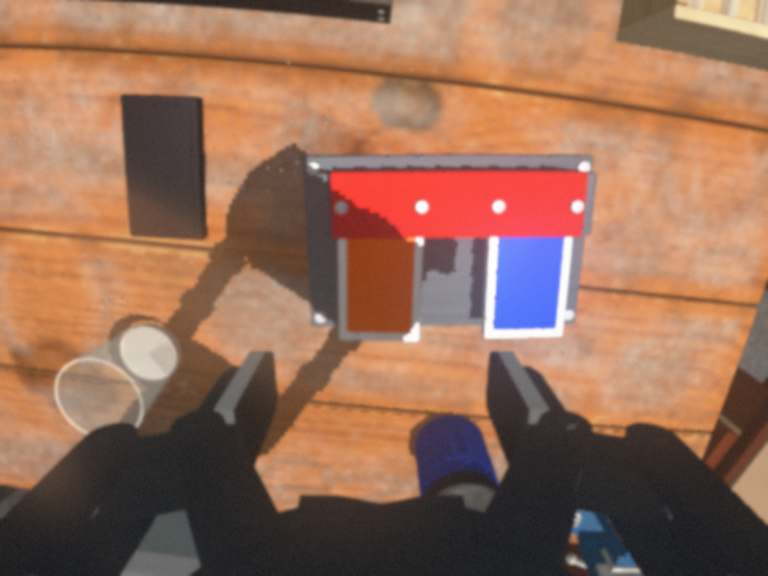

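The amber plaque is on the left, with front corners at (339,338) and (418,339). Blue's front corners are at (485,337) and (563,335), and the lip's front edge is at row 237.

Run:
```python
from h import *;import pickle
s=pickle.load(open("d3.pkl","rb"))
W=lambda u:(np.array(u)+.5)/1.5-.5
a,b=back(s,W((339,338)),.04),back(s,W((419,340)),.04);print(a,b,np.linalg.norm(a-b),np.arctan2(-(a-b)[0],(a-b)[1]))
l,r=back(s,W((331,237)),.049),back(s,W((588,236)),.049);print("lip",l,r,np.linalg.norm(l-r),"yaw",np.arctan2(-(l-r)[0],(l-r)[1]))
y=.108;print("grasp 42 behind front",(a+b)[:2]/2+.042*np.array([np.cos(y),np.sin(y)]))
```

```text
[ 0.4295574  -0.11252043  0.04      ] [ 0.433465   -0.16229441  0.04      ] 0.04992712822580211 0.07834614456020138
lip [ 0.49477017 -0.103691    0.049     ] [ 0.51113465 -0.24909698  0.049     ] 0.146323942818794 yaw 0.1120718031453207
grasp 42 behind front [ 0.4732665  -0.13288023]
```

```bash
python3 -m inch '[[[-2,-1.5,20],[0,0,0]],[[0,0,35],[0,0,0]],[[0,0,35],[0,0,0]],[[0,0,25],[0,0,0]],[[0,0,12],[0,0,0]],[[0,0,6],[0,0,0]],[[0,0,4],[0,0,0]],[[0,0,4],[0,0,0]],[[0,0,0],[0,0,0]],[[0,0,0],[0,0,0]]]'
python3 to.py 0.474 -0.1328 0.028 0.1
```

```text
time: 7.63
eef_pos: [0.4761, -0.1313, 0.0302]
orientation: [3.136, 0.176, 0.002]
contact_force: [-0.0, -0.3, 1.6]
gripper_width: 0.07
grasp_force: 0.0
pos [ 0.4761 -0.1313  0.0302] yaw 0.112 zaxis [ 0.002 -0.001 -1.   ] t 7.63 F [-0.  -0.3  1.6] w 0.07 g 0.0 q [-0.51  0.24  1.97  0.    0.93  0.94]
go tool dx,dy,dz [-2.3  1.3  2.2] turn z 0.012
```

Nothing is touching. I'll correct the small offset and close.

```bash
python3 -m inch '[[[-2,1.5,2],[0,0,0.01]],[[0,0,0],[0,0,0]],[[0,0,0],[0,0,0]]]'
python3 -m inch '[[[0,0,0],[0,0,0]],[[0,0,0],[0,0,0]],[[0,0,0],[0,0,0]],[[0,0,0],[0,0,0]],[[0,0,0],[0,0,0]]]' 45
python3 to.py 0.474 -0.1328 0.028 0.1
```

```text
time: 7.88
eef_pos: [0.4736, -0.1331, 0.0277]
orientation: [3.137, 0.159, 0.001]
contact_force: [-0.1, 0.2, -0.6]
gripper_width: 0.0703
grasp_force: 0.0
time: 8.3
eef_pos: [0.4739, -0.1332, 0.0279]
orientation: [3.137, 0.16, 0.001]
contact_force: [-2.3, 0.6, 6.3]
gripper_width: 0.0485
grasp_force: 62.7
pos [ 0.4739 -0.1332  0.0279] yaw 0.1019 zaxis [ 0.001 -0.001 -1.   ] t 8.3 F [-2.3  0.6  6.3] w 0.0485 g 62.7 q [-0.52  0.24  1.98 -0.    0.92  0.95]
go tool dx,dy,dz [ 0.2 -0.3 -0.1] turn z 0.002
```

```bash
python3 -m inch '[[[-3,0,0],[0,0,0]],[[-5,0,0],[0,0,0]],[[-6,0,0],[0,0,0]],[[-6,0,0],[0,0,0]],[[-6,0,0],[0,0,0]],[[-6,0,0],[0,0,0]],[[-5,0,0],[0,0,0]],[[-3,0,0],[0,0,0]],[[0,0,0],[0,0,0]],[[0,0,0],[0,0,0]]]'
python3 to.py 0.474 -0.1328 0.028 0.1
python3 - <<'E'
from bench import snapshot
import cv2,pickle
s=snapshot("scene");pickle.dump(s,open("d4.pkl","wb"));cv2.imwrite("pics/s4.png",cv2.resize(s["img"][100:250,200:400],None,fx=4,fy=4,interpolation=cv2.INTER_CUBIC))
E
```

```text
time: 9.13
eef_pos: [0.4333, -0.1374, 0.0278]
orientation: [3.137, 0.159, 0.0]
contact_force: [0.9, -0.6, 7.9]
gripper_width: 0.0492
grasp_force: 63.0
pos [ 0.4333 -0.1374  0.0278] yaw 0.1015 zaxis [ 0.    -0.001 -1.   ] t 9.13 F [ 0.9 -0.6  7.9] w 0.0492 g 63.0 q [-0.57  0.15  2.08 -0.    0.91  0.9 ]
go tool dx,dy,dz [40.9 -0.5 -0.2] turn z 0.002
```

View pics/s4.png

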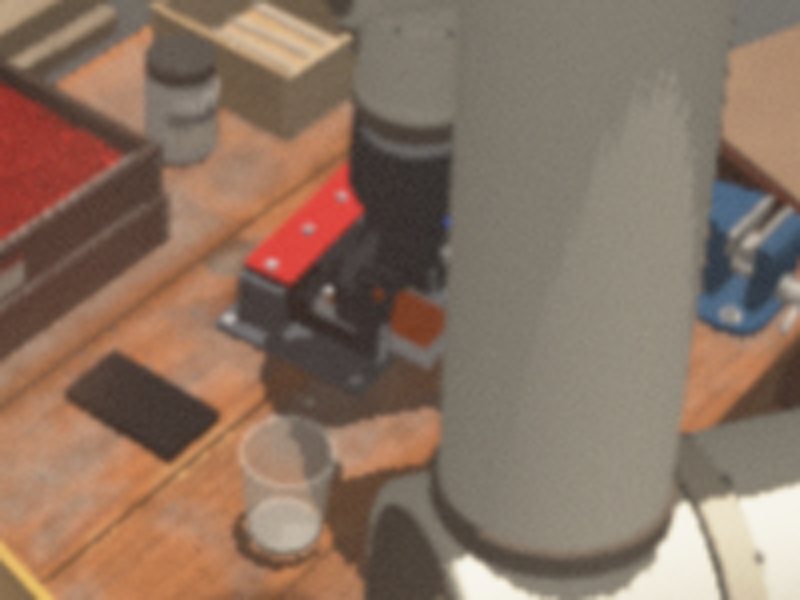

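The plaque is out in front of the lip, between the fingers at about (415,320), and the tumbler hasn't moved. Lifting now.

```bash
python3 -m inch '[[[0,0,-5],[0,0,0]],[[0,0,-15],[0,0,0]],[[0,0,-25],[0,0,0]],[[0,0,-30],[0,0,0]],[[0,0,-30],[0,0,0]],[[0,0,-20],[0,0,0]],[[0,0,-5],[0,0,0.06]],[[0,0,0],[0,0,0.08]],[[0,0,0],[0,0,0.08]],[[0,0,0],[0,0,0.06]],[[0,0,0],[0,0,0]]]'
python3 to.py 0.4304 0.2478 0.14 -0.178
```

```text
time: 10.1
eef_pos: [0.4316, -0.136, 0.1557]
orientation: [-3.127, 0.282, 0.007]
contact_force: [-0.1, 0.0, -0.9]
gripper_width: 0.0485
grasp_force: 62.4
pos [ 0.4316 -0.136   0.1557] yaw -0.1798 zaxis [-0.004  0.002 -1.   ] t 10.1 F [-0.1  0.  -0.9] w 0.0485 g 62.4 q [-0.57 -0.07  2.02 -0.    1.2   1.18]
go tool dx,dy,dz [ -69.2 -377.6   15.7] turn z -0.002
```

```bash
python3 -m inch '[[[-2,-12,0],[0,0,0]],[[-4,-22,0],[0,0,0]],[[-6,-30,0],[0,0,0]],[[-6,-34,0],[0,0,0]],[[-6,-34,0],[0,0,0]],[[-6,-34,0],[0,0,0]],[[-6,-34,0],[0,0,0]],[[-6,-34,0],[0,0,0]],[[-6,-34,0],[0,0,0]],[[-6,-34,0],[0,0,0]],[[-6,-30,0],[0,0,0]],[[-5,-25,0],[0,0,0]],[[-3,-15,5],[0,0,0]],[[-1,-6,5],[0,0,0]],[[0,0,0],[0,0,0]],[[0,0,0],[0,0,0]]]'
python3 to.py 0.4304 0.2478 0.14 -0.178
python3 - <<'E'
from bench import snapshot
import cv2,pickle
s=snapshot("wrist");pickle.dump(s,open("d5.pkl","wb"));cv2.imwrite("pics/w5.png",cv2.resize(s["img"],None,fx=1.5,fy=1.5))
E
```

```text
time: 11.43
eef_pos: [0.4317, 0.2468, 0.1463]
orientation: [3.128, -0.278, -0.004]
contact_force: [-0.6, -1.2, -2.2]
gripper_width: 0.0486
grasp_force: 62.5
pos [0.4317 0.2468 0.1463] yaw -0.1771 zaxis [-0.003 -0.001 -1.   ] t 11.43 F [-0.6 -1.2 -2.2] w 0.0486 g 62.5 q [ 0.28  0.06  1.91 -0.    1.18  2.02]
go tool dx,dy,dz [-1.4 -0.8  6.3] turn z 0.001
```

View pics/w5.png

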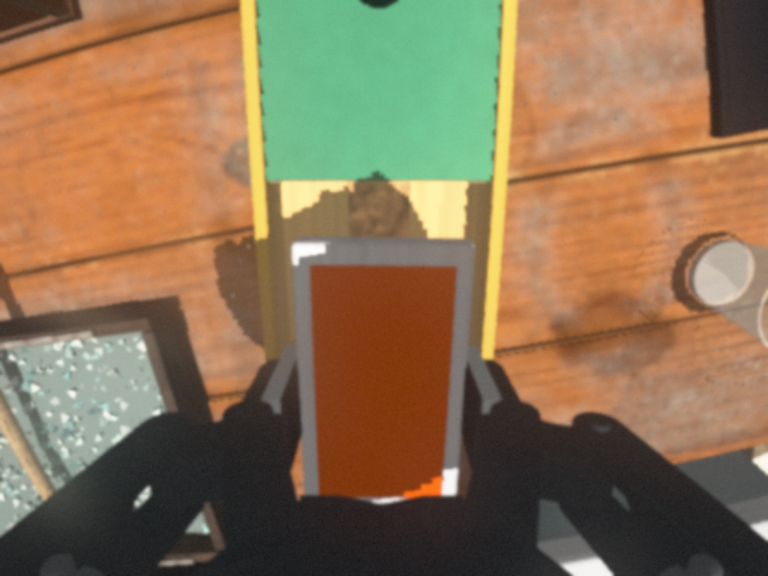

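The wrist view shows the plaque held square over the compartment. Its rear corners are at (292,243) and (474,243), and the cover's front edge is at row 180. I'll check the offsets before lowering.

Run:
```python
from h import *;import pickle
s=pickle.load(open("d5.pkl","rb"))
W=lambda u:(np.array(u)+.5)/1.5-.5
y=-.178;X=np.array([np.cos(y),np.sin(y)]);Y=np.array([-np.sin(y),np.cos(y)]);t=np.array([.4317,.2468]);o=np.array([.4876,.2375])
def sh(n,u,z):
    w=back(s,W(u),z);print(n,"case(mm)",1000*np.array([X@(w[:2]-o),Y@(w[:2]-o)]).round(1),"rel TCP",1000*np.array([X@(w[:2]-t),Y@(w[:2]-t)]).round(1))
sh("plaqueL",(292,243),.158);sh("plaqueR",(474,243),.158)
sh("coverL",(268,180),.05);sh("coverR",(497,180),.05);sh("coverfrontbottom",(380,182),.044)
for r in(200,350):pass
sh("railL outer",(253,200),.055);sh("railR outer",(507,200),.055)
```

```text
plaqueL case(mm) [-0.  0.] rel TCP [0. 0.]
plaqueR case(mm) [-0. -0.] rel TCP [ 0. -0.]
coverL case(mm) [ -0. 100.] rel TCP [100. 100.]
coverR case(mm) [  -0. -100.] rel TCP [ 100. -100.]
coverfrontbottom case(mm) [-0. -0.] rel TCP [100.  -0.]
railL outer case(mm) [ -0. 100.] rel TCP [  0. 100.]
railR outer case(mm) [  -0. -100.] rel TCP [   0. -100.]
```

Those values were rounded before scaling because of operator precedence. Fixing that.

Run:
```python
from h import *;import pickle
s=pickle.load(open("d5.pkl","rb"))
W=lambda u:(np.array(u)+.5)/1.5-.5
y=-.178;X=np.array([np.cos(y),np.sin(y)]);Y=np.array([-np.sin(y),np.cos(y)]);t=np.array([.4317,.2468]);o=np.array([.4876,.2375])
def sh(n,u,z):
    w=back(s,W(u),z);f=lambda p:(1000*np.array([X@(w[:2]-p),Y@(w[:2]-p)])).round(1);print(n,f(o),f(t))
sh("plaqueL",(292,243),.158);sh("plaqueR",(474,243),.158)
sh("coverL",(268,180),.05);sh("coverR",(497,180),.05)
sh("railL outer",(253,200),.055);sh("railR outer",(507,200),.055)
```

```text
plaqueL [-10.1  22.7] [46.6 23.5]
plaqueR [-10.1 -26.3] [ 46.6 -25.5]
coverL [-1.8 54.3] [54.8 55. ]
coverR [ -1.7 -58.7] [ 54.9 -57.9]
railL outer [-11.   61.1] [45.7 61.8]
railR outer [-10.9 -63. ] [ 45.7 -62.2]
```

The plaque is centred to about 1 mm, at case x -55 against -54 and aligned with the rails in y. I can lower it straight down.

```bash
python3 -m inch '[[[0,0,10],[0,0,0]],[[0,0,20],[0,0,0]],[[0,0,25],[0,0,0]],[[0,0,25],[0,0,0]],[[0,0,15],[0,0,0]],[[0,0,8],[0,0,0]],[[0,0,6],[0,0,0]],[[0,0,4],[0,0,0]],[[0,0,2],[0,0,0]],[[0,0,0],[0,0,0]],[[0,0,0],[0,0,0]]]'
python3 to.py 0.4312 0.247 0.0225 -0.178
```

```text
time: 12.4
eef_pos: [0.4335, 0.2475, 0.0331]
orientation: [-3.129, 0.28, -0.002]
contact_force: [-0.4, -0.4, -1.2]
gripper_width: 0.0488
grasp_force: 62.4
pos [0.4335 0.2475 0.0331] yaw -0.1782 zaxis [ 0.002  0.    -1.   ] t 12.4 F [-0.4 -0.4 -1.2] w 0.0488 g 62.4 q [0.28 0.24 1.96 0.   0.94 2.03]
go tool dx,dy,dz [-2.2  0.9 10.6] turn z -0.0
```

```bash
python3 -m inch '[[[-1,0,3],[0,0,0]],[[-1,0.5,3],[0,0,0]],[[0,0,2],[0,0,0]],[[0,0,1],[0,0,0]],[[0,0,1],[0,0,0]],[[0,0,0],[0,0,0]],[[0,0,0],[0,0,0]]]'
python3 to.py 0.4312 0.247 0.0225 -0.178
```

```text
time: 12.98
eef_pos: [0.4308, 0.2472, 0.0223]
orientation: [-3.129, 0.28, 0.0]
contact_force: [0.9, 0.3, -1.3]
gripper_width: 0.0489
grasp_force: 62.5
pos [0.4308 0.2472 0.0223] yaw -0.1782 zaxis [-0.  0. -1.] t 12.98 F [ 0.9  0.3 -1.3] w 0.0489 g 62.5 q [0.28 0.26 1.97 0.   0.92 2.03]
go tool dx,dy,dz [ 0.5  0.1 -0.2] turn z -0.0
```

```bash
python3 -m inch '[[[0,0,1],[0,0,0]],[[0,0,0.5],[0,0,0]],[[0,0,0],[0,0,0]],[[0,0,0],[0,0,0]]]' | grep -E "eef|contact"; python3 -m inch '[[[0,0,1],[0,0,0]],[[0,0,0],[0,0,0]],[[0,0,0],[0,0,0]]]' | grep -E "eef|contact"
```

```text
eef_pos: [0.431, 0.2473, 0.0219]
contact_force: [-4.0, -2.2, 7.6]
eef_pos: [0.431, 0.2473, 0.0218]
contact_force: [-8.2, -3.3, 17.7]
```

The plaque is touching the bed. Releasing with a limited opening, then rising.

```bash
python3 -m inch '[[[0,0,-1],[0,0,0]],[[0,0,0],[0,0,0]],[[0,0,0],[0,0,0]],[[0,0,0],[0,0,0]],[[0,0,-8],[0,0,0]],[[0,0,-20],[0,0,0]],[[0,0,-35],[0,0,0]],[[0,0,-35],[0,0,0]],[[0,0,-30],[0,0,0]],[[0,0,0],[0,0,0]],[[0,0,0],[0,0,0]]]' 74
python3 to.py 0.577 0.2207 0.16 -0.178
python3 - <<'E'
from bench import snapshot
import cv2,pickle
s=snapshot("wrist");pickle.dump(s,open("d6.pkl","wb"));cv2.imwrite("pics/w6.png",cv2.resize(s["img"],None,fx=1.5,fy=1.5))
E
```

```text
time: 14.48
eef_pos: [0.4324, 0.2477, 0.1514]
orientation: [-3.127, 0.279, -0.008]
contact_force: [-0.1, 0.0, -1.0]
gripper_width: 0.0631
grasp_force: 0.0
pos [0.4324 0.2477 0.1514] yaw -0.1782 zaxis [ 0.005  0.001 -1.   ] t 14.48 F [-0.1  0.  -1. ] w 0.0631 g 0.0 q [0.28 0.05 1.91 0.   1.18 2.03]
go tool dx,dy,dz [147.1   0.9  -8.6] turn z -0.0
```

View pics/w6.png

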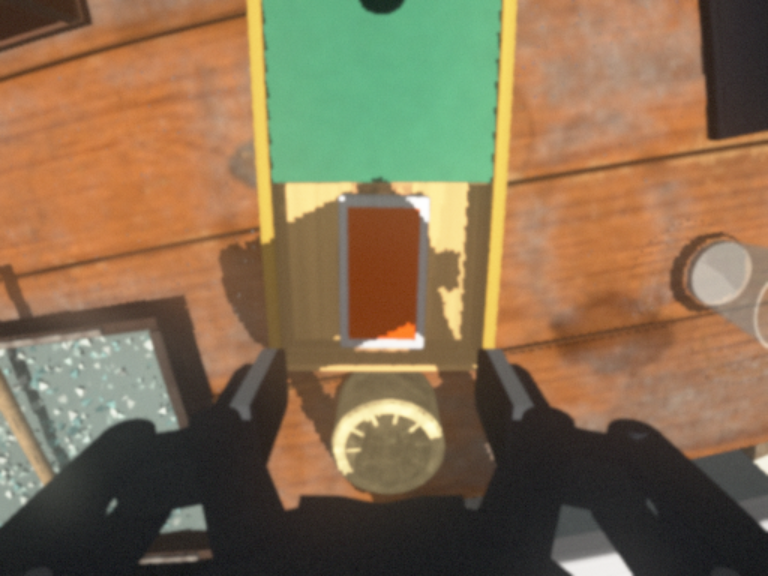

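The plaque lies centred on the bed, at columns 340–430 against a case centre of 384, and rows 196–349. The mould and tumbler haven't moved. Next is a numeric check, then back to the knob.

```bash
python3 - <<'E'
from h import *;import pickle
s=pickle.load(open("d6.pkl","rb"))
W=lambda u:(np.array(u)+.5)/1.5-.5
y=-.178;X=np.array([np.cos(y),np.sin(y)]);Y=np.array([-np.sin(y),np.cos(y)]);o=np.array([.4876,.2375])
for u,z in(((340,196),.034),((430,196),.034),((342,349),.034),((425,349),.034),((380,182),.05),((380,368),.043),((380,0),.074)):
    w=back(s,W(u),z)[:2]-o;print(u,(1000*np.array([X@w,Y@w])).round(1))
E
python3 -m inch '[[[14,0,0],[0,0,0]],[[30,0,0],[0,0,0]],[[35,0,0],[0,0,0]],[[35,0,0],[0,0,0]],[[22,0,0],[0,0,0]],[[8,1,0],[0,0,0]],[[0,0,0],[0,0,0]],[[0,0,0],[0,0,0]]]' 60
python3 to.py 0.574 0.222 0.068 -0.178
```

```text
(340, 196) [-10.9  22.2]
(430, 196) [-10.9 -26.5]
(342, 349) [-101.4   23.4]
(425, 349) [-101.4  -26.3]
(380, 182) [-2.2  0.5]
(380, 368) [-109.3    0.6]
(380, 0) [75.   0.3]
time: 15.2
eef_pos: [0.5707, 0.2206, 0.1471]
orientation: [3.128, -0.28, -0.006]
contact_force: [-0.3, -0.1, 0.4]
gripper_width: 0.0515
grasp_force: 0.0
pos [0.5707 0.2206 0.1471] yaw -0.1784 zaxis [-0.004 -0.    -1.   ] t 15.2 F [-0.3 -0.1  0.4] w 0.0515 g 0.0 q [0.17 0.34 1.58 0.   1.23 1.92]
go tool dx,dy,dz [ 3.  -1.9 79.1] turn z -0.0
```

```bash
python3 -m inch '[[[2,-2,15],[0,0,0]],[[0,0,25],[0,0,0]],[[0,0,20],[0,0,0]],[[0,0,10],[0,0,0]],[[0,0,5],[0,0,0]],[[0,0,0],[0,0,0]],[[0,0,0],[0,0,0]]]'
python3 -m inch '[[[0,0,0],[0,0,0]],[[0,0,0],[0,0,0]],[[0,0,0],[0,0,0]],[[0,0,0],[0,0,0]],[[0,0,0],[0,0,0]]]' 10
python3 to.py 0.469 0.2407 0.068 -0.178
```

```text
time: 15.78
eef_pos: [0.5747, 0.2226, 0.0747]
orientation: [-3.129, 0.279, -0.001]
contact_force: [0.7, -0.5, 0.5]
gripper_width: 0.0511
grasp_force: 0.0
time: 16.2
eef_pos: [0.5756, 0.222, 0.0754]
orientation: [3.129, -0.279, 0.003]
contact_force: [-1.0, -2.8, 6.2]
gripper_width: 0.0179
grasp_force: 58.5
pos [0.5756 0.222  0.0754] yaw -0.178 zaxis [ 0.002 -0.    -1.   ] t 16.2 F [-1.  -2.8  6.2] w 0.0179 g 58.5 q [ 0.17  0.44  1.6  -0.    1.1   1.92]
go tool dx,dy,dz [-108.2    0.5    7.4] turn z -0.0
```

```bash
python3 -m inch '[[[-4,0,0],[0,0,0]],[[-8,0,0],[0,0,0]],[[-8,0,0],[0,0,0]],[[-8,0,0],[0,0,0]],[[-8,0,0],[0,0,0]],[[-8,0,0],[0,0,0]],[[-8,0,0],[0,0,0]],[[-8,0,0],[0,0,0]],[[-8,0,0],[0,0,0]],[[-8,0,0],[0,0,0]],[[-8,0,0],[0,0,0]],[[-8,0,0],[0,0,0]],[[-6,0,0],[0,0,0]],[[-3,0,0],[0,0,0]],[[0,0,0],[0,0,0]]]' | grep -E "eef|contact"
python3 -m inch '[[[-2,0,0],[0,0,0]],[[-2,0,0],[0,0,0]],[[0,0,0],[0,0,0]]]' | grep -E "eef|contact"
python3 -m inch '[[[-2,0,0],[0,0,0]],[[0,0,0],[0,0,0]],[[0,0,0],[0,0,0]]]' | grep -E "eef|contact|grasp"
```

```text
eef_pos: [0.4753, 0.2401, 0.0754]
contact_force: [-2.7, -3.8, 11.0]
eef_pos: [0.4719, 0.2407, 0.0753]
contact_force: [-1.5, -4.7, 10.1]
eef_pos: [0.4701, 0.241, 0.0754]
contact_force: [0.2, -4.3, 9.1]
grasp_force: 59.6
```

```bash
python3 -m inch '[[[-1.5,0,0],[0,0,0]],[[0,0,0],[0,0,0]],[[0,0,0],[0,0,0]]]' | grep -E "eef|contact"
python3 -m inch '[[[-1.5,0,0],[0,0,0]],[[0,0,0],[0,0,0]],[[0,0,0],[0,0,0]]]' | grep -E "eef|contact|grasp"
```

```text
eef_pos: [0.4692, 0.2412, 0.0754]
contact_force: [2.2, -4.9, 8.0]
eef_pos: [0.4691, 0.2412, 0.0755]
contact_force: [6.5, -6.1, 2.0]
grasp_force: 58.9
```

The cover has hit its stop: force is rising and there's no more travel. Releasing and rising clear, then a last look.

```bash
python3 -m inch '[[[1,0,0],[0,0,0]],[[0,0,0],[0,0,0]],[[0,0,0],[0,0,0]],[[0,0,0],[0,0,0]],[[0,0,-10],[0,0,0]],[[0,0,-30],[0,0,0]],[[0,0,-35],[0,0,0]],[[0,0,-30],[0,0,0]],[[0,0,0],[0,0,0]],[[0,0,0],[0,0,0]],[[0,0,0],[0,0,0]]]' 60
python3 - <<'E'
from bench import snapshot
import cv2,pickle
s=snapshot("wrist");pickle.dump(s,open("d7.pkl","wb"));cv2.imwrite("pics/w7.png",cv2.resize(s["img"],None,fx=1.5,fy=1.5))
E
```

```text
time: 19.37
eef_pos: [0.4668, 0.2416, 0.1785]
orientation: [3.129, -0.279, -0.001]
contact_force: [-0.3, -0.2, -1.3]
gripper_width: 0.0513
grasp_force: 0.0
```

View pics/w7.png

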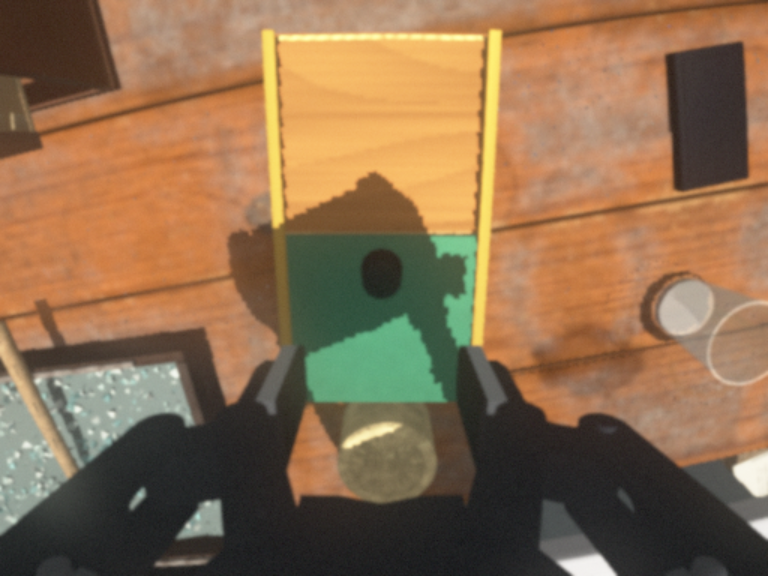

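The cover is shut, with its rear edge at row 235 and nothing gripped. I'll check the edge position numerically and hand in if it's within limits.

Run:
```python
from h import *;import pickle
from bench import manip
s=pickle.load(open("d7.pkl","rb"))
W=lambda u:(np.array(u)+.5)/1.5-.5
a=(back(s,W((262,31)),.055)+back(s,W((502,31)),.055))/2;e=(back(s,W((288,235)),.05)+back(s,W((478,235)),.05))/2
op=110-1000*np.linalg.norm((a-e)[:2])-1;print("opening mm",op)
if abs(op)<4: print(manip.close_job())
```

```text
opening mm 0.8473243992189055
the job is handed in; nothing more can be done
None
```

The amber plaque is flat on the cork bed, about 2 mm off its centre, with the cover shut to about 1 mm and released. The job is handed in; I have no verdict back, and blue and the jar weren't re-measured after the pull.

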